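# Lock the gas analyser's filter hatch with the bladed key

## Task

Lock the filter hatch on top of the gas analyser: take the flat-bladed key from its holder, seat it in the slot of the hatch fastener, push the fastener in against its spring and turn it a quarter turn clockwise until it stops, then ease off so that it springs back up, locked. Be gentle: never load the fastener with more than 22 N, push and twist together, and turn it only with the key, not with the fingers. Then stand the key back in its own hole in the holder, fully home, let go of it, and leave everything else where it was.

Things in the scene. Friction and masses are not known exactly. Their poses are not given: they have to be found in the camera images.
- key_grip (a point): Centre of the handle of the loose key (0.07 kg). The key stands upright, blade down, in the holder. Black flat handle 14 mm thick (its x), 34 mm wide (its y), 50 mm tall (25 mm above and 25 mm below this point). Below it a steel blade 3 mm thick (x), 24 mm wide (y), 20 mm long, ending 45 mm below this point; its last 2 mm are 1.8 mm thick and 22 mm wide. The key is the same turned half round.
- key_place (a point): Where key_grip lies when the key is home in the holder: 65 mm above the bench, over the key's hole. The holder is a fixed aluminium block 60 mm (x) by 130 mm (y) by 40 mm tall; the key's hole is a slot 8 mm (x) by 31 mm (y), 26 mm deep, and the handle's shoulders rest on the block's top with the blade in the hole. Same axes as the holder. The other hole, 65 mm towards its +y, holds a round-handled driver which stays there.
- slot (a point): Centre of the top face of the hatch fastener, a steel round head 36 mm across that stands 13 mm proud of the analyser's flat top when up. Straight slot across it, closed at both ends: 4.5 mm wide (x), 28 mm long (y), 6 mm deep. This point and its axes move and turn with the head.
- analyser: Gas analyser, a fixed white box 170 mm (its x) by 230 mm (its y), origin under its centre at the bottom of its case (0 to 16 mm above the bench, the feet being adjustable); flat top 68 mm above the origin. The fastener is on its top, on its middle line, 15 mm towards its front (-x).
- fastener (a joint): Turn of the fastener: 0 unlocked (slot along the analyser's y), grows clockwise seen from above, hard stop at 1.571 rad (locked, slot along the analyser's x). Friction about 0.05 N m. With the head up it is latched at 0 and at 1.571 (play about 0.05 rad); it can be turned only while pushed in 2.4 mm or more (nearly to the bottom), and springs up again only at either end.
- plunger (a joint): How far the head is pushed down: 0 up, 0.003 m hard bottom. Spring: 2 N to start, about 11.6 N at 2.4 mm, 14 N at the bottom.
- beaker: Bystander, leave alone: glass beaker, 66 mm wide, 85 mm tall. Origin at the centre of its underside.
- reagent: Bystander, leave alone: brown reagent bottle, 66 mm wide, 130 mm tall. Origin at the centre of its underside.
- dish: Bystander, leave alone: shallow white dish, 90 mm wide. Origin at the centre of its underside.
- jar: Bystander, leave alone: white jar, 56 mm wide, 70 mm tall. Origin at the centre of its underside.
- spatula: Bystander, leave alone: lab spatula lying on the bench. Origin at the centre of its underside.
- hexdriver: Bystander, leave alone: round-handled driver standing in the holder's other hole, its handle 22 mm wide, top 85 mm above the bench. Origin at the centre of its underside.
- weight: Bystander, leave alone: brass 50 g weight, 20 mm wide, 26 mm tall, standing on a rear corner of the analyser's top. Origin at the centre of its underside.
Mind the look-alikes: they are no part of the job. Leave any green or white look-alike of the part that bears key_grip alone.

How it is judged:
On the way, in this order (a step that is already met when the one before it is completed fails the run):
1. the fastener is pushed in and being turned by the key in its slot (value of joint fastener between 0.4 and 1.3 rad and value of joint plunger above 0.0015 m and contact force between key and fastener above 2 N), for 0.1 s.
2. the fastener is turned fully clockwise and has sprung up again: locked (value of joint fastener above 1.48 rad and value of joint plunger below 0.001 m), for 0.2 s.
At the end, for the whole second after the job is handed in: The fastener is turned to its clockwise stop (over 1.48 rad) with its head up (within 1 mm), and the key stands still and released in its own hole in the holder: handle centre within 6 mm sideways and 3 mm in height of its place, tilted less than 0.12 rad (all of step 2 and x of key_grip in the frame of key_place between -0.006 and 0.006 m and y of key_grip in the frame of key_place between -0.006 and 0.006 m and z of key_grip in the frame of key_place between -0.003 and 0.003 m and angle between key_grip's own z axis and vertical below 0.12 rad and linear speed of key below 0.02 m/s); the robot touches nothing.
It fails at once if the key loading the fastener or analyser with more than 22 N, all contact forces added up (contact force between key and analyser above 22 N).
It fails at once if fingers on the fastener (contact force between the fingers and fastener above 1 N).
It fails at once if a bystander moved more than 30 mm or tipped over (distance of any of beaker, reagent, dish, jar, spatula, hexdriver, weight from where it was at the start of the episode above 0.03 m or angle between any of beaker, reagent, dish, jar, spatula, hexdriver, weight's own z axis and vertical above 0.5 rad).
It also fails if it takes over 72 s, if anything falls off the work surface, if the arm or the gripper's body presses on something with over 40 N, if the wrist force passes 120 N, or if a joint passes its speed limit or range.

## Robot

A 6-joint arm with a two-finger parallel gripper is mounted at the origin on the work surface. World frame = base frame: x ahead of the robot, y to its left, z up, the work surface at z = 0. Lengths are in m, angles in rad, forces in N, time in s.
With the tool pointing down it reaches from about 0.35 to 0.85 m from the base axis. Payload 8.1 kg.
Tool frame: the origin (TCP) lies at the very end of the fingers, on their centre line; the grasp point (between the pads) lies robot.hold_point_z behind it (robot.hold_point_z is the distance from the TCP to the grasp point, in m); z points along the fingers, y is the direction in which the jaws open and shut (so a half turn about z gives the same grasp; the last joint's range is limited). The gripper opens to 93 mm and grips with 3 to 60 N. Pads are 15 mm wide; open, the fingers measure 128 mm over their backs; the gripper's body (75 mm by 188 mm) begins 65 mm behind the grasp point.
Start: joints at [1.019, 0.13, 1.488, -0, 1.523, -0.085], TCP at [0.27, 0.536, 0.219] pointing down, gripper open.
Joint ranges: [-2.96, 2.96], [-0.89, 2.26], [0.02, 2.5], [-1.34, 4.48], [0, 2.73], [-2.66, 2.66]. Speed limits (rad/s): [2.39, 2.39, 2.79, 3.14, 3.14, 3.14].

## Interface

Orientations are given as a rotation vector (axis times angle).
In Python, from plant import robot, cams gives the robot as it stands. The module is installed in compiled form; this text tells all that it offers.
- The arm moves only by the tool step_arm, never from a script. Its argument "deltas" is a list of rows, each an object with "offset": the shift along the tool's x, y, z in cm, a list of three; "roll": the turn about the tool's z in rad. In form: [{"offset": [x, y, z], "roll": roll}, ...]. A call has 1 to 12 rows; each row shifts and turns the commanded pose from where the row before left it, along the tool's axes as they then stand; what a row does not reach is not made up. A row lasts 1/8 s, in which the tool goes at most 62.5 mm and 10.7 degrees, less where a joint would pass 70% of its speed; a pose out of reach is approached as far as the arm can. A call with a gripper value outside its range is refused whole. "fingers" is the finger opening in cm, from 0 to 9.3, set as the call begins (left out, the last holds). The fingers move at their own pace and stop on an object; "grip_force" is the grip in N (left out, the last holds). Time passes only in rows, so rows that do not move let the fingers close. It gives the time, the measured TCP pose, the force and the opening at its end, in the units of the state.
- robot.read_state(): the state, without advancing time (a new reading comes with each control period).
- cams.read_camera(name): name is "scene" or "top" or "wrist"; returns a dict with "pixels" (420x560x3 uint8, red, green, blue), "fx", "fy", "cx", "cy" (pixels), "extrinsics" (4x4, takes a point from world to camera coordinates). Camera axes: x right, y down, z forward; pixel columns grow to the right and rows downward; lengths in m; the calibration is good to about 2 mm. The wrist camera is an equidistant fisheye: a pixel r from the principal point sees the ray r / f radians off the axis. A picture is of the moment at which its call begins. There is no depth.
- robot.close_job(): hands the job in, once; it reports no verdict.
Trained networks look in a picture, given as the dict that the camera call returned (one of the last four; its "shot" number tells which), for a name from the list of things; names that differ only in an ending like _2 or _b are one class to them, and where a whole thing is asked for, a point or a joint stands for the part that bears it (a point fixed in the world has none). Each returns a list of dicts, best first, with "score" (0 to 1); they miss things now and then, are a little off and sometimes report something else, mostly with a low value. They report only what shows in the picture. A call takes as long as a camera call. They do not tell look-alikes from the thing itself.
- cams.boxes_of(picture, thing): "xy" ([column, row] in pixels, amid what is visible of it).
- cams.silhouettes(picture, thing): "mask" (420x560 bool, what is visible of it) and "xy" ([column, row] in pixels, amid what is visible of it).
- cams.pinpoint(picture, thing): "xy" ([column, row] in pixels: a listed point, or the origin of a listed thing).
The state is a dict: "t": time; "q": joint angles; "dq": joint speeds; "joint_torque": joint torques, N m; "tool_pos": TCP position; "orientation": TCP orientation; "force": force on the tool from outside, world axes, zero at the start; "wrist_torque": the same for the moment, N m; "opening": finger opening in m.
Only numpy, scipy, OpenCV 4.12 (cv2) and the standard library are available. Lean on these libraries where they do the work, as an engineer would, in place of code of your own. Each camera call takes 0.05 s, during which the arm holds its last target. There are 200 camera calls.

## Working session

There is one attempt and no reset: what is moved stays moved. The work goes in short steps, Python scripts to look and compute and a tool call to move; the robot and the scene stay as the last step left them, time stands still between calls to the robot, and variables do not carry over. Pictures are saved under pics/ and viewed, about 8 in all and at most 12, crops included, and the job is handed in when it is done.

Besides the shell and the picture viewer there is one more tool, called after "Request:" as a command line: name --argument value ..., lists and objects as JSON in quotes. step_arm: Moves the arm, as the interface text tells. Its arguments: {"type":"object","properties":{"deltas":{"type":"array"},"fingers":{"type":"number"},"grip_force":{"type":"number"}},"required":["deltas"]}

```bash
mkdir -p pics; cat > h.py <<'E'
import numpy as np, cv2
from plant import robot, cams
from scipy.spatial.transform import Rotation as R
def ray(p,xy):
    x=(xy[0]-p['cx'])/p['fx'];y=(xy[1]-p['cy'])/p['fy']
    if p.get('fish'):
        r=np.hypot(x,y); d=np.array([x*np.sinc(r/np.pi)/1,y*np.sinc(r/np.pi),np.cos(r)])
    else: d=np.array([x,y,1.])
    E=np.array(p['extrinsics']);return -E[:3,:3].T@E[:3,3],E[:3,:3].T@d
def atz(p,xy,z):
    o,d=ray(p,xy);return o+d*(z-o[2])/d[2]
def proj(p,X):
    E=np.array(p['extrinsics']);c=E[:3,:3]@np.array(X)+E[:3,3]
    if p.get('fish'):
        r=np.hypot(c[0],c[1]);th=np.arctan2(r,c[2]);s=th/max(r,1e-9)
        return np.array([p['cx']+p['fx']*c[0]*s,p['cy']+p['fy']*c[1]*s])
    return np.array([p['cx']+p['fx']*c[0]/c[2],p['cy']+p['fy']*c[1]/c[2]])
def tri(obs):
    A=np.zeros((3,3));b=np.zeros(3)
    for p,xy in obs:
        o,d=ray(p,xy);d/=np.linalg.norm(d);M=np.eye(3)-np.outer(d,d);A+=M;b+=M@o
    return np.linalg.solve(A,b)
def shot(n,f=None):
    p=cams.read_camera(n);p['fish']=n=='wrist'
    if f: cv2.imwrite('pics/'+f,p['pixels'][:,:,::-1])
    return p
E
python3 - <<'E'
from h import *
np.set_printoptions(precision=4,suppress=True)
s=robot.read_state();print(s, [a for a in dir(robot) if a[0]!='_'], robot.hold_point_z)
P={n:shot(n) for n in('scene','top','wrist')}
for n,p in P.items():
    print(n,p['fx'],p['cx'],p['cy'],np.array(p['extrinsics']).round(3).tolist())
    for t in['key_grip','key_place','slot','analyser','hexdriver','weight']:
        print(n,t,[(np.round(d['xy'],1).tolist(),round(d['score'],2)) for d in cams.pinpoint(p,t)[:4]])
im=np.hstack([P['scene']['pixels'],P['top']['pixels']])
cv2.imwrite('pics/a.png',P['scene']['pixels'][:,:,::-1]);cv2.imwrite('pics/b.png',P['top']['pixels'][:,:,::-1])
E
```

```text
{'t': 0.0, 'q': array([ 1.0186,  0.1312,  1.4893, -0.    ,  1.523 , -0.0854]), 'dq': array([ 0.0031,  0.0017, -0.0009,  0.0011, -0.0005, -0.0003]), 'joint_torque': array([ -0.001 , -55.9856, -49.1742,   0.0765,   0.0361,  -0.0001]), 'tool_pos': array([0.2697, 0.5353, 0.2176]), 'orientation': array([-0.7265, -3.0559,  0.0027]), 'force': array([-0.1012, -0.0078,  0.1515]), 'wrist_torque': array([-0.0458, -0.0279,  0.0602]), 'opening': 0.09285017330680484} ['IKError', 'close_job', 'hold_point_z', 'read_state'] 0.0188
scene 437.89170436150897 288.9622159642152 211.43306988860255 [[-0.803, 0.595, -0.007, 0.454], [0.351, 0.464, -0.813, -0.121], [-0.481, -0.656, -0.582, 1.351], [0.0, 0.0, 0.0, 1.0]]
scene key_grip [([355.2, 257.5], 0.61), ([410.5, 254.2], 0.61), ([323.2, 243.3], 0.56), ([375.3, 237.9], 0.49)]
scene key_place [([354.4, 254.3], 0.58)]
scene slot [([260.3, 165.8], 0.41)]
scene analyser [([261.5, 194.1], 0.74), ([262.5, 167.6], 0.4)]
scene hexdriver [([373.3, 288.8], 0.73), ([248.4, 194.9], 0.47)]
scene weight [([246.3, 192.1], 0.65)]
top 428.8947334487263 289.5432934017092 206.83632546911622 [[-0.16, -0.987, -0.005, 0.075], [-0.96, 0.156, -0.231, 0.58], [0.229, -0.033, -0.973, 0.934], [0.0, 0.0, 0.0, 1.0]]
top key_grip [([208.5, 247.3], 0.65), ([193.6, 300.9], 0.47), ([227.3, 286.4], 0.45), ([260.0, 159.7], 0.18)]
top key_place [([208.5, 245.1], 0.73)]
top slot [([379.6, 228.2], 0.71)]
top analyser [([374.0, 227.6], 0.96)]
top hexdriver [([186.8, 253.0], 0.48)]
top weight [([344.3, 196.9], 0.42)]
wrist 325.19226210127806 275.81553419792596 204.30019665739005 [[0.448, 0.894, -0.003, -0.6], [0.857, -0.429, 0.284, -0.034], [0.253, -0.13, -0.959, 0.392], [0.0, 0.0, 0.0, 1.0]]
wrist key_grip []
wrist key_place []
wrist slot []
wrist analyser []
wrist hexdriver []
wrist weight []
```

View pics/a.png

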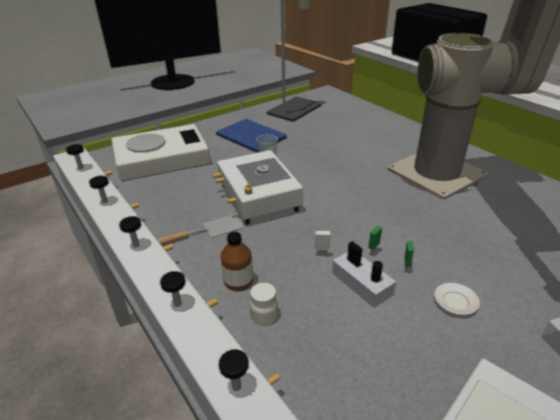

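View pics/b.png

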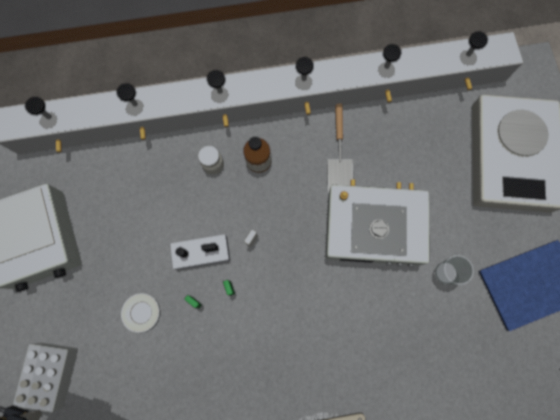

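The scene view shows the holder at (363,275) with a flat black handle at (355,255) and a round one at (377,270). There are green look-alikes at (375,238) and (410,254), and a white one at (323,242). The top view has the same set: black key (208,247), round driver (182,253), greens (228,287) and (193,301), white (251,237). The black flat handle standing in the holder fits the description. I'll confirm it in a crop and triangulate.

```bash
python3 - <<'E'
from h import *
np.set_printoptions(precision=4,suppress=True)
s=shot('scene');t=shot('top')
def pp(p,n,i=0): return cams.pinpoint(p,n)[i]['xy']
for n in['key_grip','key_place','slot','analyser','hexdriver','weight']:
    try:
        a,b=pp(s,n),pp(t,n);X=tri([(s,a),(t,b)]);print(n,a,b,X,proj(s,X)-a,proj(t,X)-b)
    except Exception as e: print(n,e)
print('key z.065',atz(s,pp(s,'key_grip'),.065),atz(t,pp(t,'key_grip'),.065))
A=cv2.resize(s['pixels'][225:305,305:425],None,fx=5,fy=5,interpolation=cv2.INTER_CUBIC)
B=cv2.resize(t['pixels'][175:275,320:440],None,fx=5,fy=5,interpolation=cv2.INTER_CUBIC)[:, :]
B2=cv2.resize(t['pixels'][220:310,165:275],None,fx=3,fy=3,interpolation=cv2.INTER_CUBIC)
cv2.imwrite('pics/c.png',A[:,:,::-1])
for n in('analyser','key_place','key_grip'):
  for p,nm in((t,'top'),(s,'sc')):
    for d in cams.silhouettes(p,n)[:2]:
        m=d['mask'].astype(np.uint8);c=max(cv2.findContours(m,0,2)[0],key=cv2.contourArea);print(n,nm,d['score'],d['xy'],cv2.boxPoints(cv2.minAreaRect(c)).round(1).tolist())
E
```

```text
key_grip [384.0, 264.3] [210.3, 299.0] [ 0.4165  0.1943 -0.0113] [5.1357 0.2539] [ 3.2701 -3.9011]
key_place [358.6, 255.0] [208.4, 245.5] [0.5211 0.1833 0.0668] [-2.4587 -0.2826] [-1.5057  1.7806]
slot [262.0, 168.7] [379.9, 228.4] [ 0.4981 -0.2122  0.0892] [0.4098 0.1085] [ 0.268 -0.438]
analyser list index out of range
hexdriver [374.1, 286.6] [186.8, 255.6] [0.5178 0.2417 0.0159] [0.2457 0.0232] [ 0.1467 -0.1654]
weight [352.9, 256.4] [343.6, 194.7] [ 0.5235 -0.0217  0.0109] [-55.6859 -27.4693] [-48.7506  41.3716]
key z.065 [0.494  0.2391 0.065 ] [0.4047 0.1895 0.065 ]
analyser top 0.77 [376.0, 225.2] [[324.6000061035156, 262.20001220703125], [328.29998779296875, 178.89999389648438], [431.29998779296875, 183.5], [427.6000061035156, 266.79998779296875]]
analyser sc 0.15 [453.2, 299.1] [[435.0, 284.0], [478.0, 284.0], [478.0, 313.0], [435.0, 313.0]]
key_place top 0.63 [199.5, 252.5] [[169.60000610351562, 243.3000030517578], [226.10000610351562, 233.60000610351562], [230.6999969482422, 260.29998779296875], [174.1999969482422, 270.0]]
key_place sc 0.94 [361.6, 281.7] [[325.3999938964844, 267.70001220703125], [348.0, 241.3000030517578], [400.1000061035156, 285.70001220703125], [377.5, 312.1000061035156]]
key_grip top 0.86 [240.9, 228.7] [[223.89999389648438, 231.60000610351562], [231.0, 219.39999389648438], [256.20001220703125, 234.10000610351562], [249.10000610351562, 246.3000030517578]]
key_grip top 0.82 [212.1, 297.3] [[199.39999389648438, 298.79998779296875], [227.39999389648438, 284.79998779296875], [234.0, 298.0], [206.0, 312.0]]
key_grip sc 0.77 [320.9, 267.1] [[315.0, 254.0], [328.0, 254.0], [328.0, 275.0], [315.0, 275.0]]
key_grip sc 0.68 [390.6, 264.3] [[372.70001220703125, 269.3999938964844], [374.20001220703125, 256.20001220703125], [403.8999938964844, 259.5], [402.5, 272.70001220703125]]
```

View pics/c.png

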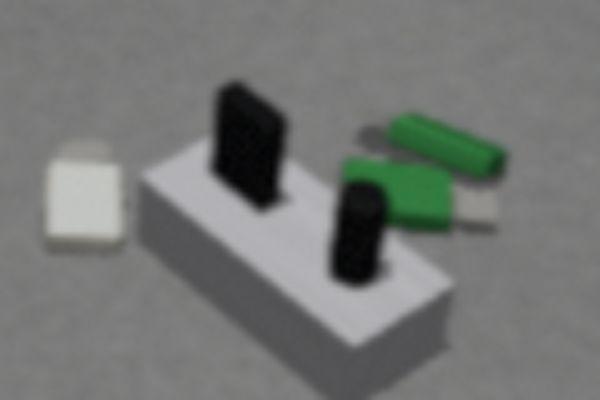

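The crop confirms that the black flat key stands upright in the holder, behind the round driver. The green and white look-alikes lie on the bench. Next I rotate the tool and go above the holder for a close view.

Request:
step_arm --deltas '[{"offset":[0,0,-0.5],"roll":0.183},{"offset":[0,0,-0.5],"roll":0.183},{"offset":[0,0,-0.5],"roll":0.183},{"offset":[0,0,-0.5],"roll":0.183},{"offset":[0,0,-0.5],"roll":0.183},{"offset":[0,0,-0.5],"roll":0.183},{"offset":[-5,3.4,0],"roll":0},{"offset":[-5,3.4,0],"roll":0},{"offset":[-5,3.4,0],"roll":0},{"offset":[-5,3.4,0],"roll":0},{"offset":[-5,3.4,0],"roll":0},{"offset":[-5,3.4,0],"roll":0}]'

```text
t: 3.65
tool_pos: [0.4767, 0.2354, 0.2489]
orientation: [2.214, 2.228, 0.001]
force: [0.0, 0.9, -0.7]
opening: 0.0928
```

Request:
step_arm --deltas '[{"offset":[-4,0,0],"roll":0},{"offset":[0,0,0],"roll":0}]'

```text
t: 3.9
tool_pos: [0.4766, 0.1947, 0.2487]
orientation: [2.219, 2.223, -0.0]
force: [-0.6, 1.8, 0.7]
opening: 0.0927
```

```bash
python3 - <<'E'
from h import *
np.set_printoptions(precision=4,suppress=True)
s=robot.read_state();print(s['t'],s['tool_pos'],R.from_rotvec(s['orientation']).as_matrix(),s['force'])
w=shot('wrist','d.png');print(np.array(w['extrinsics']).round(3).tolist())
for n,z in(('key_grip',.065),('key_place',.065),('hexdriver',.0),('slot',.09)):
    print(n,[(d['xy'],round(d['score'],2),atz(w,d['xy'],z)) for d in cams.pinpoint(w,n)[:4]])
E
```

```text
3.9 [0.4766 0.1947 0.2487] [[-0.0021  1.      0.0002]
 [ 1.      0.0021 -0.0004]
 [-0.0004  0.0002 -1.    ]] [-0.5986  1.7954  0.7138]
[[1.0, 0.004, -0.0, -0.478], [0.004, -0.958, 0.286, 0.143], [0.001, -0.286, -0.958, 0.476], [0.0, 0.0, 0.0, 1.0]]
key_grip [([335.5, 230.2], 0.88, array([0.5466, 0.1397, 0.065 ])), ([217.9, 176.6], 0.65, array([0.4127, 0.2026, 0.065 ])), ([248.4, 170.7], 0.63, array([0.4468, 0.2091, 0.065 ])), ([315.1, 196.8], 0.58, array([0.5209, 0.1798, 0.065 ]))]
key_place [([318.3, 198.9], 0.95, array([0.5246, 0.1774, 0.065 ]))]
hexdriver [([454.0, 205.2], 0.36, array([0.7412, 0.1511, 0.    ]))]
slot [([319.2, 197.3], 0.49, array([0.5221, 0.1861, 0.09  ]))]
```

View pics/d.png

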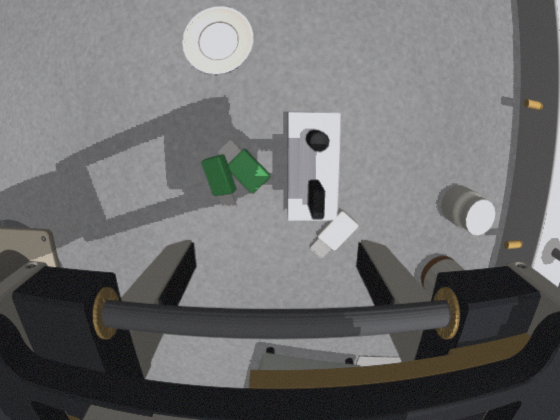

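The wrist view shows the holder at (314,166) with the key at (317,199) and the driver at (317,140). The greens are at (218,175) and (249,170), and the white one is at (335,232). I'll rectify to world planes to get the pose accurately.

```bash
cat >> h.py <<'E'
def rect(p,x0,y0,n,z,res=.00025):
    "top-down picture: row=x, col=y"
    g=[[proj(p,(x0+i*res,y0+j*res,z)) for j in range(n)] for i in range(n)]
    m=np.array(g,np.float32);return cv2.remap(p['pixels'],m[...,0],m[...,1],1)
def rectangle(mask,x0,y0,res=.00025):
    c=max(cv2.findContours(mask.astype(np.uint8),0,2)[0],key=cv2.contourArea)
    (a,b),(w,h),an=cv2.minAreaRect(c);return (x0+b*res,y0+a*res),(w*res,h*res),an
E
python3 - <<'E'
from h import *
w=shot('wrist')
x0,y0=.45,.1
im=rect(w,x0,y0,640,.04);g=cv2.cvtColor(im,cv2.COLOR_RGB2HSV)
m=((g[...,2]>175)&(g[...,1]<40)).astype(np.uint8)
print(np.percentile(g[...,2],[5,25,50,75,95]))
n,l,st,c=cv2.connectedComponentsWithStats(m);print(st[st[:,4]>500],)
k=1+np.argmax(st[1:,4]);hm=cv2.morphologyEx((l==k).astype(np.uint8),3,np.ones((60,60)));print('holder',rectangle(hm,x0,y0))
im2=rect(w,x0,y0,640,.09);d=(im2.max(2)<45).astype(np.uint8)
n,l,st,c=cv2.connectedComponentsWithStats(d)
for i in range(1,n):
    if st[i,4]>500: print('dark',rectangle(l==i,x0,y0),st[i,4])
cv2.imwrite('pics/e.png',cv2.rotate(np.vstack([im[:320],im2[:320]]),0)[:,:,::-1])
E
```

```text
[ 54. 148. 152. 157. 219.]
[[     0      0    640    640 328149]
 [   171    165    131    125  11682]
 [     0    164    640    357  69769]]
holder ((0.5378401336669922, 0.1826804428100586), (0.06487985229492188, 0.16957826232910156), 78.54124450683594)
dark ((0.5167058868408203, 0.24544851684570312), (0.017192733764648437, 0.022423437118530273), 59.036251068115234) 3626
dark ((0.5185693359375, 0.18485174560546874), (0.016001251220703127, 0.039612621307373044), 88.56790161132812) 7571
dark ((0.57603955078125, 0.11461829948425294), (0.01921211624145508, 0.04696714782714844), 57.339088439941406) 8717
```

View pics/e.png

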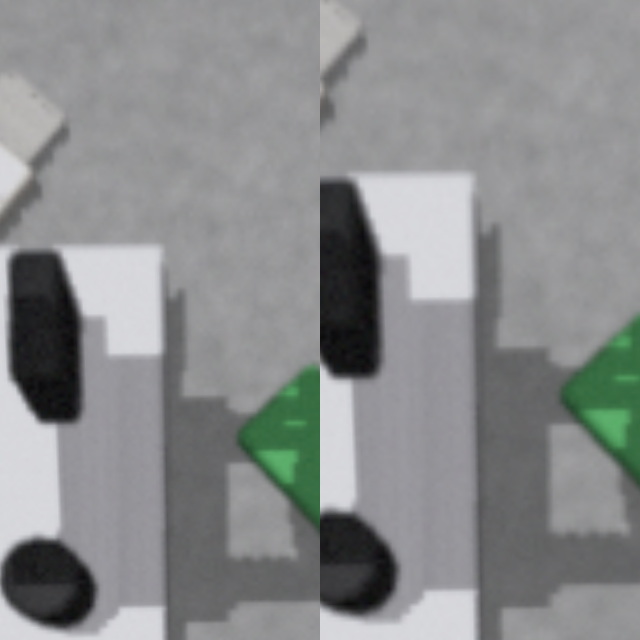

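Corrected reading of the rectified panels (left z=0.09, right z=0.04): the holder's low-y edge is at y≈0.143 and its low-x edge at x≈0.491, with yaw ≈0. That puts the key at about (0.5205, 0.178). Descending.

Request:
step_arm --deltas '[{"offset":[-0.85,2.2,2],"roll":0},{"offset":[-0.82,2.19,3],"roll":0},{"offset":[0,0,3],"roll":0},{"offset":[0,0,3],"roll":0},{"offset":[0,0,0],"roll":0},{"offset":[0,0,0],"roll":0}]' --fingers 5

```text
t: 4.95
tool_pos: [0.5205, 0.1814, 0.1399]
orientation: [2.213, 2.229, 0.002]
force: [0.2, -0.5, 0.4]
opening: 0.0503
```

```bash
python3 - <<'E'
from h import *
np.set_printoptions(precision=4,suppress=True)
s=robot.read_state();print(s['t'],s['tool_pos'],s['orientation'],s['force'],s['opening'])
w=shot('wrist');a=shot('scene');t=shot('top')
A=w['pixels'][150:400,150:450]
B=cv2.resize(a['pixels'][205:300,300:420],(400,317),interpolation=2)
C=cv2.resize(t['pixels'][215:290,160:265],(400,286),interpolation=2)
A=cv2.resize(A,(400,333));c=np.zeros((603,800,3),np.uint8);c[:333,:400]=A;c[:317,400:]=B;c[317:603,400:]=C
cv2.imwrite('pics/f.png',c[:600,:,::-1])
E
```

```text
4.95 [0.5205 0.1814 0.1399] [2.2133 2.2287 0.0017] [ 0.1568 -0.4562  0.4145] 0.050266801004472804
```

View pics/f.png

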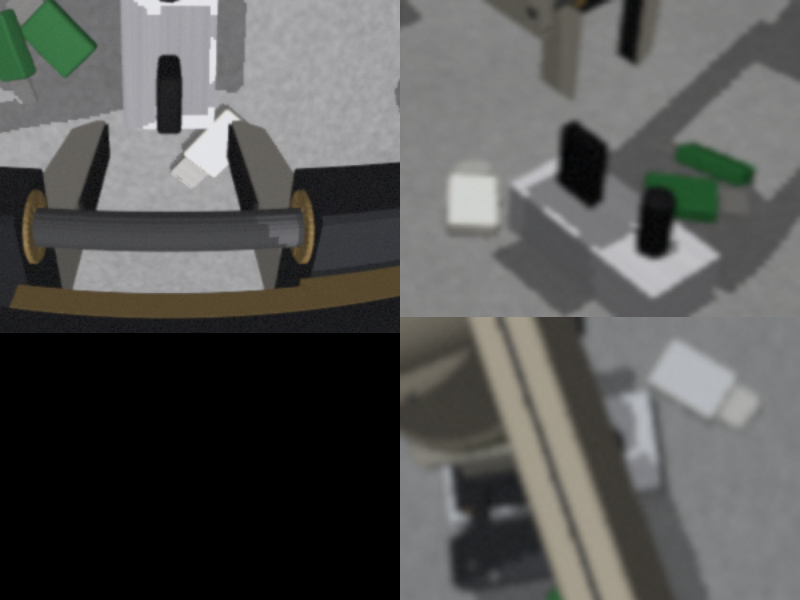

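The key is centred between the fingers in x (panel column 170). I'll check the y offset from the handle's top edges.

```bash
python3 - <<'E'
from h import *
np.set_printoptions(precision=4,suppress=True)
for i in range(2):
    w=shot('wrist');s=robot.read_state();print(s['tool_pos'],s['orientation'])
    for z in(.09,.04):
        im=rect(w,.49,.12,480,z);d=(im.max(2)<60).astype(np.uint8)
        n,l,st,c=cv2.connectedComponentsWithStats(d)
        L=l[120];
        for i in range(1,n):
            if st[i,4]>2000: x,y,ww,hh=st[i,:4]*.00025;print(z,'y',.12+y*1,'x',.49, 'yrange',.12+x,.12+x+ww,'xrange',.49+y,.49+y+hh)
print('cam',-np.array(w['extrinsics'])[:3,:3].T@np.array(w['extrinsics'])[:3,3])
E
```

```text
[0.521  0.181  0.1403] [2.2135 2.2274 0.0036]
0.09 y 0.14525 x 0.49 yrange 0.16325 0.20675000000000002 xrange 0.51525 0.5277499999999999
0.09 y 0.18525 x 0.49 yrange 0.12 0.16749999999999998 xrange 0.55525 0.57475
0.09 y 0.22599999999999998 x 0.49 yrange 0.12 0.13874999999999998 xrange 0.596 0.61
0.04 y 0.144 x 0.49 yrange 0.14075 0.19399999999999998 xrange 0.514 0.5295
0.04 y 0.19324999999999998 x 0.49 yrange 0.12 0.14575 xrange 0.56325 0.5750000000000001
[0.5208 0.1809 0.14  ] [2.2137 2.2275 0.003 ]
0.09 y 0.14525 x 0.49 yrange 0.16325 0.20675000000000002 xrange 0.51525 0.5277499999999999
0.09 y 0.185 x 0.49 yrange 0.12 0.16749999999999998 xrange 0.5549999999999999 0.5744999999999999
0.09 y 0.22575 x 0.49 yrange 0.12 0.13874999999999998 xrange 0.59575 0.61
0.04 y 0.144 x 0.49 yrange 0.14049999999999999 0.19399999999999998 xrange 0.514 0.5295
0.04 y 0.193 x 0.49 yrange 0.12 0.14575 xrange 0.563 0.57475
cam [0.5204 0.2613 0.3062]
```

Request:
step_arm --deltas '[{"offset":[-0.2,0.05,2],"roll":0},{"offset":[0,0,2],"roll":0},{"offset":[0,0,2],"roll":0},{"offset":[0,0,2],"roll":0},{"offset":[0,0,1.05],"roll":0},{"offset":[0,0,0],"roll":0}]'

```text
t: 5.95
tool_pos: [0.5194, 0.1783, 0.0466]
orientation: [-2.214, -2.227, 0.004]
force: [-0.2, -0.3, -0.8]
opening: 0.05
```

Request:
step_arm --deltas '[{"offset":[0,0,0],"roll":0},{"offset":[0,0,0],"roll":0},{"offset":[0,0,0],"roll":0},{"offset":[0,0,0],"roll":0},{"offset":[0,0,0],"roll":0},{"offset":[0,0,0],"roll":0},{"offset":[0,0,0],"roll":0},{"offset":[0,0,0],"roll":0}]' --fingers 0.5 --grip_force 40

```text
t: 6.95
tool_pos: [0.5208, 0.1787, 0.0485]
orientation: [2.215, 2.228, 0.001]
force: [-0.8, 0.5, 5.1]
opening: 0.0134
```

```bash
python3 - <<'E'
from h import *
s=robot.read_state()
for k in('tool_pos','orientation','force','wrist_torque','opening'):print(k,s[k])
w=shot('wrist');a=shot('scene')
print(cams.pinpoint(a,'key_grip')[:2])
E
```

```text
tool_pos [0.52077821 0.17868552 0.04845339]
orientation [2.21457213e+00 2.22795116e+00 6.27718459e-04]
force [-0.83040091  0.54385454  5.07930991]
wrist_torque [-0.04978711  0.2084388  -0.01047678]
opening 0.013447515277500138
[{'xy': [383.6, 264.8], 'score': 0.82}, {'xy': [321.0, 265.7], 'score': 0.74}]
```

Request:
step_arm --deltas '[{"offset":[0,0,-1.5],"roll":0},{"offset":[0,0,-3],"roll":0},{"offset":[0,0,-3.5],"roll":0},{"offset":[0,0,-3.5],"roll":0},{"offset":[0,0,-2.5],"roll":0},{"offset":[0,0,0],"roll":0}]'

```text
t: 7.85
tool_pos: [0.522, 0.179, 0.191]
orientation: [2.213, 2.226, 0.006]
force: [1.1, 0.1, -0.7]
opening: 0.0139
```

Request:
step_arm --deltas '[{"offset":[-3,-0.25,0],"roll":0},{"offset":[-5,-0.25,0],"roll":0},{"offset":[-6,-0.25,0],"roll":0},{"offset":[-6,-0.25,0],"roll":0},{"offset":[-6,-0.25,0],"roll":0},{"offset":[-6,-0.25,0],"roll":0},{"offset":[-5,-0.25,0],"roll":0},{"offset":[-4,-0.25,0],"roll":0},{"offset":[-2.85,-0.25,0],"roll":0},{"offset":[0,0,0],"roll":0},{"offset":[0,0,0],"roll":0}]'

```text
t: 9.22
tool_pos: [0.5001, -0.2591, 0.1868]
orientation: [-2.213, -2.226, 0.0]
force: [0.0, 0.2, -1.7]
opening: 0.0135
```

```bash
python3 - <<'E'
from h import *
np.set_printoptions(precision=4,suppress=True)
w=shot('wrist','g0.png');s=robot.read_state();print(s['t'],s['tool_pos'],s['orientation'],s['force'],s['opening'])
for d in cams.pinpoint(w,'slot')[:3]:print(d,atz(w,d['xy'],.089))
im=rect(w,.44,-.27,480,.089);cv2.imwrite('pics/g.png',np.hstack([cv2.resize(w['pixels'],(300,225)).copy() if 0 else im])[:,:,::-1])
c=np.zeros((480,790,3),np.uint8);c[:,:480]=im;c[:310,480:]=w['pixels'][60:370,120:430];cv2.imwrite('pics/g.png',c[:,:,::-1])
E
```

```text
9.275 [ 0.5004 -0.2589  0.1872] [-2.213  -2.2275  0.    ] [-0.314  -0.2141 -0.8155] 0.013997693488531224
{'xy': [273.4, 145.9], 'score': 0.7} [ 0.4979 -0.2077  0.089 ]
```

View pics/g.png

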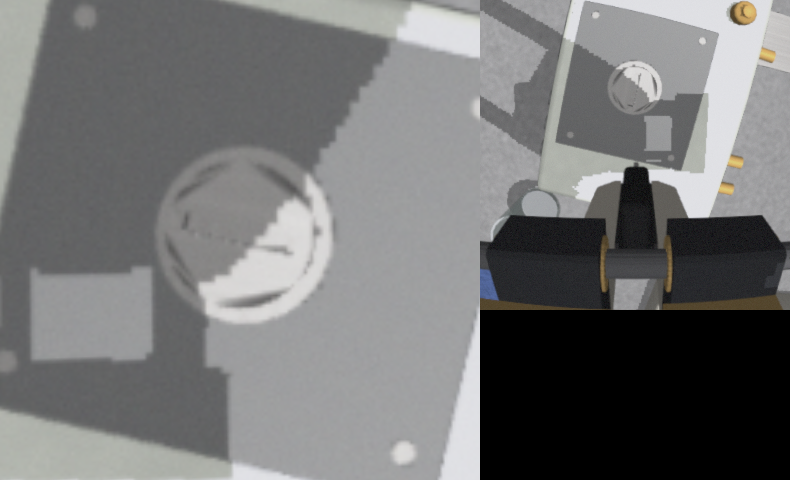

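The wrist view shows the analyser turned about 13° clockwise. The fastener ring centre is near (0.499,-0.209), and its slot runs along the analyser's y. I'll align yaw, get closer and look again.

Request:
step_arm --deltas '[{"offset":[0,0,0],"roll":0.118},{"offset":[0,0,0],"roll":0.117},{"offset":[1.1,-0.6,1.4],"roll":0},{"offset":[1.2,-0.65,1.4],"roll":0},{"offset":[0,0,1.4],"roll":0},{"offset":[0,0,0],"roll":0},{"offset":[0,0,0],"roll":0}]'

```text
t: 10.2
tool_pos: [0.4941, -0.2351, 0.1466]
orientation: [2.46, 1.953, 0.0]
force: [0.3, -0.7, -0.2]
opening: 0.0134
```

```bash
cat >> h.py <<'E'
def toolrect(p,z,o,ang,n=480,res=.000125):
    "picture in tool-aligned axes at height z about o: col=tool x (slot dir), row=tool y"
    ex=np.array([np.cos(ang),np.sin(ang)]);ey=np.array([ex[1],-ex[0]]);k=(np.arange(n)-n/2)*res
    m=np.array([[proj(p,(*(o+a*ex+b*ey),z)) for a in k] for b in k],np.float32);return cv2.remap(p['pixels'],m[...,0],m[...,1],cv2.INTER_CUBIC)
E
python3 - <<'E'
from h import *
np.set_printoptions(precision=4,suppress=True)
w=shot('wrist');s=robot.read_state();Rm=R.from_rotvec(s['orientation']).as_matrix();ang=np.arctan2(Rm[1,0],Rm[0,0])
print(s['t'],s['tool_pos'],ang,np.degrees(ang),s['force'],s['opening'])
ds=cams.pinpoint(w,'slot');
a=shot('scene');t=shot('top')
for d in ds[:2]:
  print(d,atz(w,d['xy'],.089))
  for p in(a,t):
    e=cams.pinpoint(p,'slot')[:1]
    if e: print(e,tri([(w,d['xy']),(p,e[0]['xy'])]))
im=toolrect(w,.089,np.array([.499,-.2095]),ang);c=np.zeros((480,800,3),np.uint8);c[:,:480]=im;c[:320,480:]=w['pixels'][80:400,120:440];cv2.imwrite('pics/i.png',c[:,:,::-1])
E
```

```text
10.25 [ 0.4942 -0.2353  0.1469] 1.3416409026635876 76.87036134474566 [-0.3517 -0.2934 -0.7758] 0.013920914847658608
{'xy': [270.9, 190.8], 'score': 0.62} [ 0.4962 -0.2111  0.089 ]
[{'xy': [372.9, 287.3], 'score': 0.6}] [ 0.3825 -0.1141 -0.2419]
[{'xy': [379.2, 228.7], 'score': 0.65}] [ 0.4964 -0.2097  0.092 ]
```

View pics/i.png

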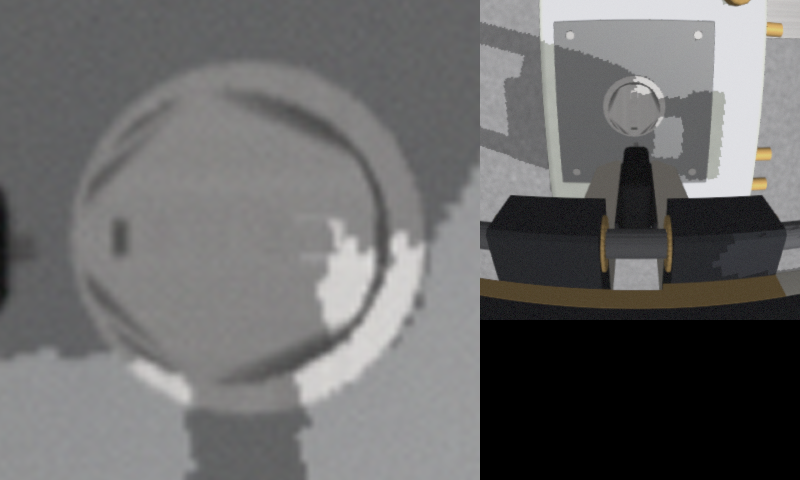

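In the tool-aligned view the slot spans columns 113 to 337 with centre row 237, while the key line lies at row 247. Yaw is well aligned. I'll move over the slot, about 10 mm above it, and check the blade against the slot.

Request:
step_arm --deltas '[{"offset":[0.8,-0.045,0.4],"roll":0},{"offset":[0.8,-0.045,0.5],"roll":0},{"offset":[0.83,-0.045,0.5],"roll":0},{"offset":[0,0,0.5],"roll":0},{"offset":[0,0,0],"roll":0},{"offset":[0,0,0],"roll":0}]'

```text
t: 11.25
tool_pos: [0.4979, -0.211, 0.1272]
orientation: [2.461, 1.953, -0.0]
force: [0.4, 0.1, -0.7]
opening: 0.0138
```

```bash
python3 - <<'E'
from h import *
np.set_printoptions(precision=4,suppress=True)
w=shot('wrist');s=robot.read_state();Rm=R.from_rotvec(s['orientation']).as_matrix();ang=np.arctan2(Rm[1,0],Rm[0,0])
print(s['t'],s['tool_pos'],ang,np.degrees(ang),s['force'],s['wrist_torque'],s['opening'])
o=s['tool_pos'][:2];z=s['tool_pos'][2]
im=toolrect(w,.089,o,ang,400);im2=toolrect(w,z-.0285,o,ang,400)
for q in(im,im2):
    q[::50,:6]=255;q[-6:,::50]=255
f=lambda q:np.clip(q.astype(float)*1.6,0,255).astype(np.uint8)
cv2.imwrite('pics/j.png',f(np.hstack([im,im2]))[:,:,::-1])
E
```

```text
11.3 [ 0.498  -0.2111  0.1274] 1.341529008699925 76.8639502928748 [-0.447   0.8314  0.0906] [-0.0362  0.0438 -0.056 ] 0.013867425675479408
```

View pics/j.png

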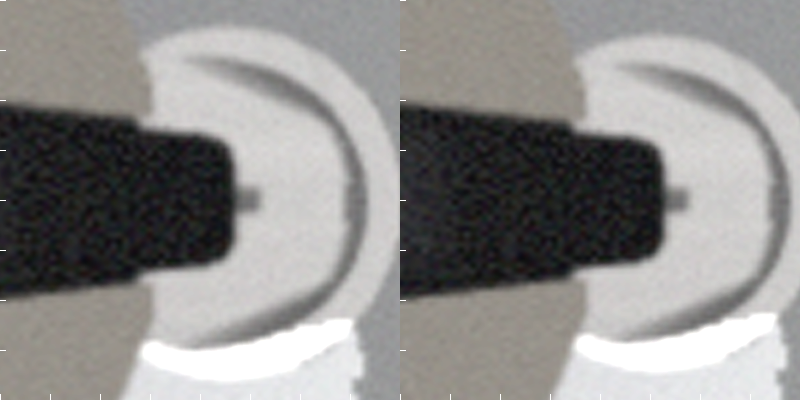

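The blade tip is at row 199, and its near end is at column 288 in the tip-height panel, which matches a key centred in the tool. The slot edges are faint, so I'll measure them from an averaged profile.

```bash
python3 - <<'E'
from h import *
np.set_printoptions(precision=1,suppress=True,linewidth=150)
acc=0
for i in range(6):
    w=shot('wrist');s=robot.read_state();acc=acc+w['pixels'].astype(np.float32)
w['pixels']=acc/6
o=np.array([.498,-.2111]);ang=1.3415
im=toolrect(w,.089,o,ang,400).mean(2)
for a,b in((265,280),(280,295),(295,310),(312,330)):
    pr=im[150:250,a:b].mean(1);pr=pr.reshape(-1,2).mean(1);print(a,pr-np.median(pr))
pr=im[190:212,260:370].mean(0)-.5*(im[160:180,260:370].mean(0)+im[220:240,260:370].mean(0));print('x',pr.reshape(-1,5).mean(1))
q=cv2.GaussianBlur(im,(0,0),1.5)[130:270,230:370];q=np.clip((q-np.median(q))*8+128,0,255)
cv2.imwrite('pics/k.png',cv2.resize(q,None,fx=4,fy=4))
E
```

```text
265 [ 5.   5.   4.6  3.9  3.   2.3  2.   1.8  1.7  1.8  1.5  0.7  0.3  1.5  3.5  4.9  4.6  3.3  1.5 -0.1 -1.4 -2.1 -1.9 -1.6 -1.6 -1.6 -1.7 -1.9 -2.1
 -1.7 -1.1 -1.9 -4.9 -7.9 -8.5 -6.6 -3.7 -1.4 -0.2  0.7  1.1  0.9  0.7  0.5  0.1 -0.4 -0.8 -1.2 -1.2 -1.1]
280 [  3.8   3.7   3.5   3.2   2.8   2.3   1.8   1.4   1.2   1.1   1.    0.5   0.5   1.6   3.2   4.3   4.2   3.3   1.9   0.6  -0.5  -1.   -0.8  -0.6
  -0.6  -0.6  -0.5  -0.3  -0.3  -0.2  -0.2  -2.   -6.   -9.9 -11.1  -9.1  -5.8  -3.   -1.1   0.3   0.9   0.6   0.4   0.2  -0.2  -0.7  -1.1  -1.5
  -1.5  -1.4]
295 [ 3.9  3.7  3.3  3.   2.6  2.4  2.4  2.2  1.7  1.1  0.8  0.6  1.2  3.4  6.2  7.7  6.8  4.3  1.9  0.6 -0.3 -1.  -1.1 -1.  -0.8 -0.6 -0.6 -0.9 -1.4
 -1.5 -1.3 -2.5 -5.6 -8.4 -9.  -7.3 -4.5 -1.9 -0.   1.3  1.4  0.7  0.2  0.  -0.2 -0.5 -0.7 -0.9 -1.3 -1.5]
312 [ 4.   3.5  3.1  2.9  2.8  2.3  1.8  1.2  0.7  0.5  0.3  0.2  0.3  0.3  0.4  0.4  0.4  0.3  0.1 -0.2 -0.5 -0.8 -1.  -1.  -0.8 -0.4  0.1  0.5  0.8
  0.7  0.3 -0.3 -1.  -1.5 -1.6 -1.2 -0.7 -0.5 -0.5 -0.4 -0.1  0.1 -0.3 -1.  -1.8 -2.3 -2.4 -2.5 -2.5 -2.3]
x [-18.5  -4.6  -1.3  -0.7  -0.6  -0.3  -0.3  -0.5  -1.7  -2.4  -1.4  -0.2  -0.1  -0.1   0.   -0.5  -7.1 -11.6  -6.   -1.6 -12.3 -16. ][ WARN:0@12.395] global loadsave.cpp:1063 imwrite_ Unsupported depth image for selected encoder is fallbacked to CV_8U.
```

View pics/k.png

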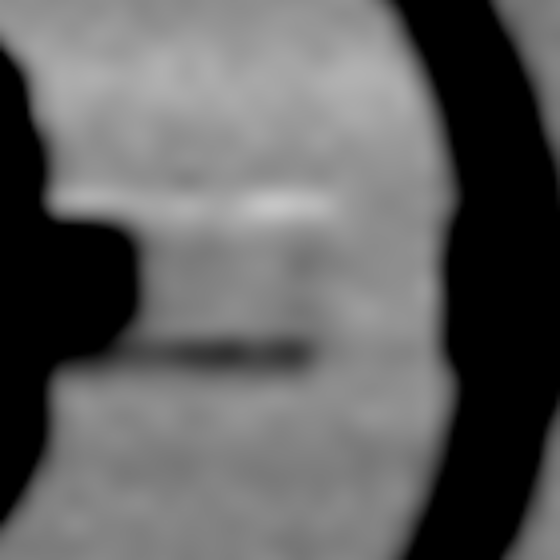

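The enhanced view shows the slot edges at rows 180.5 and 217.5 (centre 199), with its end near column 310. The blade is also at row 199, so it is well aligned. Descending gently.

Request:
step_arm --deltas '[{"offset":[0,0,0.25],"roll":0},{"offset":[0,0,0.25],"roll":0},{"offset":[0,0,0.1],"roll":0},{"offset":[0,0,0.05],"roll":0},{"offset":[0,0,0.05],"roll":0},{"offset":[0,0,0],"roll":0}]'

```text
t: 12.35
tool_pos: [0.4979, -0.2108, 0.1202]
orientation: [-2.461, -1.953, -0.0]
force: [-1.4, 0.3, -0.3]
opening: 0.0139
```

Request:
step_arm --deltas '[{"offset":[0,0,0.05],"roll":0},{"offset":[0,0,0.05],"roll":0},{"offset":[0,0,0.05],"roll":0},{"offset":[0,0,0.05],"roll":0},{"offset":[0,0,0],"roll":0}]'

```text
t: 12.98
tool_pos: [0.4979, -0.2108, 0.1181]
orientation: [-2.461, -1.953, 0.0]
force: [-0.1, -0.7, -0.5]
opening: 0.0134
```

Request:
step_arm --deltas '[{"offset":[0,0,0.05],"roll":0},{"offset":[0,0,0.05],"roll":0},{"offset":[0,0,0.05],"roll":0},{"offset":[0,0,0],"roll":0}]'

```text
t: 13.48
tool_pos: [0.498, -0.2109, 0.1169]
orientation: [2.461, 1.953, 0.0]
force: [-1.0, 1.7, 2.4]
opening: 0.0139
```

Request:
step_arm --deltas '[{"offset":[0,0,0],"roll":0}]'

```text
t: 13.6
tool_pos: [0.498, -0.2108, 0.1169]
orientation: [2.46, 1.953, 0.0]
force: [-1.3, -0.3, 1.7]
opening: 0.0138
```

Request:
step_arm --deltas '[{"offset":[0,0,0.05],"roll":0},{"offset":[0,0,0],"roll":0}]'

```text
t: 13.85
tool_pos: [0.498, -0.2108, 0.1163]
orientation: [2.461, 1.953, 0.0]
force: [-1.4, 0.7, 3.3]
opening: 0.0138
```

Request:
step_arm --deltas '[{"offset":[0,0,0.0],"roll":0}]'

```text
t: 13.98
tool_pos: [0.498, -0.2108, 0.1163]
orientation: [2.46, 1.953, 0.0]
force: [-1.4, 1.3, 5.2]
opening: 0.014
```

```bash
python3 - <<'E'
from h import *
np.set_printoptions(precision=1,suppress=True,linewidth=150)
acc=0
for i in range(5):
    w=shot('wrist');acc=acc+w['pixels'].astype(np.float32)
w['pixels']=(acc/5).astype(np.uint8)
s=robot.read_state();print(s['tool_pos'],s['force'],s['wrist_torque'])
o=np.array([.498,-.2109]);ang=1.3415;ex=np.array([np.cos(ang),np.sin(ang)]);ey=np.array([ex[1],-ex[0]])
for n,a,z in(('shoulder',.017,.1078),('blade12@.0945',.012,.0943),('tip11@.0884',.011,.0880),('blade12 @.0904',.012,.09)):print(n,proj(w,(*(o+a*ex),z)))
u,v=proj(w,(*(o+.0115*ex),.091)).astype(int);g=w['pixels'].mean(2)
print(u,v);print(g[v-22:v+12,u-12:u+13:1].astype(int)[:, 6:19])
q=cv2.resize(w['pixels'][v-35:v+25,u-40:u+40],None,fx=8,fy=8,interpolation=2);q=np.clip(q*1.4,0,255).astype(np.uint8)
cv2.imwrite('pics/l.png',q[:,:,::-1])
E
```

```text
[ 0.5 -0.2  0.1] [-2.2  1.4  5.2] [0.1 0.4 0. ]
shoulder [275.6 223.7]
blade12@.0945 [275.6 223.9]
tip11@.0884 [275.6 221.9]
blade12 @.0904 [275.6 221.5]
275 222
[[ 93  95  94  96  96  96  96  97  97  96  96  94  94]
 [ 97 101 101 105 107 108 110 114 114 110 108 101 101]
 [122 125 124 126 125 125 126 126 126 125 125 124 124]
 [127 127 126 128 127 126 127 127 128 128 127 127 127]
 [127 127 127 127 127 128 127 126 126 127 127 128 128]
 [127 127 127 128 127 127 127 127 127 127 128 126 127]
 [127 127 127 127 125 127 127 126 127 128 127 127 127]
 [126 124 120 121 119 119 118 116 119 118 118 119 120]
 [116 103  98  98  94  90  86  84  85  88  88  93  95]
 [ 84  77  76  76  75  75  76  73  74  74  74  73  76]
 [ 73  75  79  81  77  75  73  72  76  74  75  77  78]
 [ 90  95  98 100  89  84  82  82  83  84  85  94  99]
 [111 116 118 119 112 107 109 109 108 109 109 120 120]
 [126 129 128 127 128 127 127 128 128 128 127 127 129]
 [130 131 130 128 128 129 128 129 131 130 127 129 129]
 [131 129 129 129 129 129 129 129 132 129 127 129 130]
 [129 131 128 129 129 128 128 130 130 129 127 129 130]
 [1
[... 232 characters left out ...]
44 134 122 120 121 122 126 128 129 129]
 [129 130 132 142 127 104  97  98 100 116 126 129 129]
 [128 130 131 142 120  89  79  77  78 104 123 127 129]
 [128 128 129 141 120  86  75  72  76 103 120 127 128]
 [124 121 122 134 112  80  70  69  72  95 114 120 120]
 [100  92  92 101  84  61  53  54  56  71  86  91  92]
 [ 43  37  39  41  34  27  24  22  23  33  36  36  37]
 [ 19  19  17  19  16  16  20  16  18  21  18  16  17]
 [ 19  19  19  13  17  18  17  17  17  21  16  19  19]
 [ 18  18  18  18  14  19  20  18  19  18  18  16  18]
 [ 20  17  18  16  19  21  19  19  16  15  18  18  21]
 [ 15  15  17  15  16  16  18  18  20  15  22  16  17]
 [ 17  22  21  15  16  18  20  18  18  19  13  17  15]]
```

View pics/l.png

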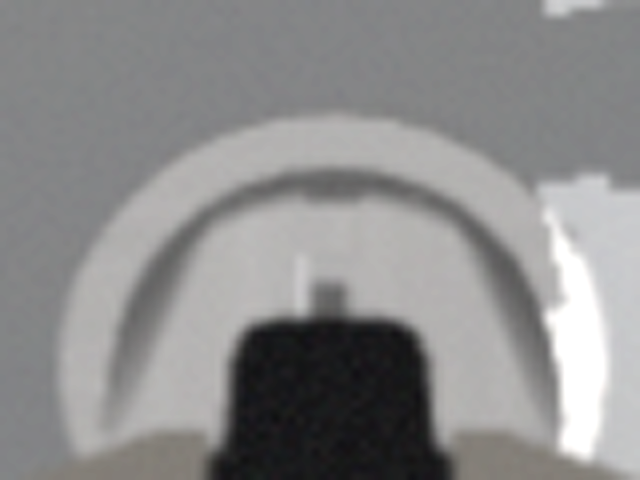

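Contact is at TCP z≈0.117. The blade is centred in the slot in this view (blade columns 274–278, slot 272–279.5, end gap about 2 mm). Whether it is in the slot or resting on top is unclear from height alone. I'll lift 2 mm and nudge sideways: if it is in the slot, it will be blocked.

Request:
step_arm --deltas '[{"offset":[0,0,-0.2],"roll":0},{"offset":[0,0,0],"roll":0},{"offset":[0,0,0],"roll":0}]'

```text
t: 14.6
tool_pos: [0.4976, -0.2106, 0.1176]
orientation: [-2.46, -1.953, 0.0]
force: [0.5, 0.0, -1.7]
opening: 0.0138
```

Request:
step_arm --deltas '[{"offset":[0,0.05,0],"roll":0},{"offset":[0,0.04,0],"roll":0},{"offset":[0,0.0,0],"roll":0}]'

```text
t: 14.98
tool_pos: [0.4988, -0.211, 0.1181]
orientation: [-2.461, -1.953, 0.0]
force: [-0.2, -0.4, -0.2]
opening: 0.0139
```

Request:
step_arm --deltas '[{"offset":[0,0.04,0],"roll":0},{"offset":[0,0.0,0],"roll":0},{"offset":[0,0.0,0],"roll":0}]'

```text
t: 15.35
tool_pos: [0.4991, -0.2111, 0.1181]
orientation: [-2.461, -1.953, 0.0]
force: [-1.2, -0.0, -0.5]
opening: 0.0139
```

Request:
step_arm --deltas '[{"offset":[0,0.05,0],"roll":0},{"offset":[0,0,0],"roll":0},{"offset":[0,0.0,0],"roll":0}]'

```text
t: 15.72
tool_pos: [0.4992, -0.2111, 0.118]
orientation: [-2.46, -1.953, 0.001]
force: [-4.0, 1.9, 1.1]
opening: 0.0141
```

```bash
cat >> h.py <<'E'
def avg(n=8):
    F=[];T=[];X=[]
    for i in range(n):
        cams.read_camera('wrist');s=robot.read_state();F.append(s['force']);T.append(s['wrist_torque']);X.append(s['tool_pos'])
    np.set_printoptions(precision=4,suppress=True);print(s['t'],'F',np.mean(F,0),'T',np.mean(T,0),'X',np.mean(X,0),s['orientation'])
E
python3 - <<'E'
from h import *
avg()
w=shot('wrist');g=w['pixels'].mean(2);print(g[214:226,264:288].astype(int))
E
```

```text
16.125 F [-5.3215  1.3179  0.8275] T [0.1712 1.1655 0.0159] X [ 0.4993 -0.2111  0.1179] [-2.4601 -1.9526  0.0009]
[[133 131 131 129 130 129 131 133 128 129 131 132 129 128 129 128 130 128
  130 129 129 125 123 117]
 [131 130 132 128 130 129 130 130 133 129 131 132 132 128 127 130 130 129
  129 128 129 129 126 127]
 [133 132 130 129 132 130 129 130 129 128 130 130 129 126 128 128 131 129
  128 126 129 127 127 128]
 [132 130 133 132 131 130 134 130 127 128 130 129 128 126 131 129 130 129
  127 131 127 128 126 130]
 [134 133 131 132 130 131 141 134 129 127 129 127 127 125 127 132 129 132
  128 128 130 131 128 128]
 [133 132 131 132 130 130 141 138 127 127 127 126 126 129 128 128 133 128
  129 126 128 129 129 128]
 [132 132 134 129 129 131 141 137 127 127 129 127 126 127 129 129 129 130
  128 126 129 126 128 128]
 [133 131 134 131 127 130 142 135 130 125 121 120 122 121 127 130 129 129
  127 129 127 128 128 126]
 [132 130 131 133 131 130 143 135 128 117 106  96  98 100 120 129 131 128
  126 130 127 130 125 127]
 [131 133 132 132 132 133 142 137 126 111  88  77  76  84 114 127 129 132
  126 132 130 125 129 126]
 [133 131 131 129 130 130 142 137 127 111  87  73  72  80 110 126 128 129
  126 126 126 128 127 127]
 [132 129 131 129 127 123 132 129 119 103  80  68  67  75  99 118 120 121
  120 125 128 127 127 129]]
```

It is blocked sideways (Fx −5 N, no motion), so the blade is in the slot. I'll recentre and press down against the spring.

Request:
step_arm --deltas '[{"offset":[0,-0.08,0],"roll":0},{"offset":[0,-0.07,0],"roll":0},{"offset":[0,0,0.1],"roll":0},{"offset":[0,0,0.1],"roll":0},{"offset":[0,0,0.05],"roll":0},{"offset":[0,0,0.05],"roll":0},{"offset":[0,0,0],"roll":0},{"offset":[0,0,0],"roll":0}]'

```text
t: 17.18
tool_pos: [0.4988, -0.2111, 0.116]
orientation: [2.46, 1.952, 0.001]
force: [-0.0, 0.7, 5.9]
opening: 0.0138
```

```bash
python3 -c "
from h import *
avg(6)"
```

```text
17.475 F [-0.2199  1.0976  5.5954] T [0.0723 0.1249 0.0076] X [ 0.4988 -0.2111  0.116 ] [2.4596 1.9523 0.0011]
```

Request:
step_arm --deltas '[{"offset":[0,0,0.05],"roll":0},{"offset":[0,0,0.05],"roll":0},{"offset":[0,0,0.05],"roll":0},{"offset":[0,0,0.05],"roll":0},{"offset":[0,0,0],"roll":0}]'

```text
t: 18.1
tool_pos: [0.4989, -0.2111, 0.1146]
orientation: [2.459, 1.952, 0.001]
force: [-2.0, 1.6, 11.5]
opening: 0.0136
```

```bash
python3 -c "
from h import *
avg(6)"
```

```text
18.4 F [-2.3353  1.5932 10.9264] T [0.2942 0.5896 0.0117] X [ 0.4989 -0.2111  0.1146] [2.4594 1.9521 0.0012]
```

Request:
step_arm --deltas '[{"offset":[0,-0.02,0.04],"roll":0},{"offset":[0,0,0.03],"roll":0},{"offset":[0,0,0],"roll":0}]'

```text
t: 18.77
tool_pos: [0.4989, -0.2112, 0.1142]
orientation: [2.459, 1.952, 0.002]
force: [-2.6, 2.6, 11.7]
opening: 0.0139
```

```bash
python3 -c "
from h import *
avg(6)"
```

```text
19.075 F [-2.657   1.7845 12.0355] T [0.351  0.6305 0.016 ] X [ 0.4989 -0.2112  0.1142] [2.459  1.9519 0.0016]
```

Request:
step_arm --deltas '[{"offset":[0,0,0.03],"roll":0.05},{"offset":[0,0,0],"roll":0.06},{"offset":[0,0,0],"roll":0.06},{"offset":[0,0,0],"roll":0}]'

```text
t: 19.58
tool_pos: [0.4989, -0.2112, 0.1141]
orientation: [2.617, 1.735, 0.002]
force: [-3.8, 3.3, 14.2]
opening: 0.0138
```

```bash
python3 -c "
from h import *
avg(5)"
```

```text
19.825 F [-3.8298  2.1078 13.3632] T [0.4026 0.847  0.029 ] X [ 0.4988 -0.2112  0.1141] [2.6159 1.7363 0.0016]
```

Request:
step_arm --deltas '[{"offset":[0,-0.04,0],"roll":0.06},{"offset":[0,0,0],"roll":0.07},{"offset":[0,0,0],"roll":0.07},{"offset":[0,0,0],"roll":0}]'

```text
t: 20.32
tool_pos: [0.4987, -0.2112, 0.1141]
orientation: [2.777, 1.465, 0.002]
force: [-2.8, 2.2, 13.1]
opening: 0.0136
```

```bash
python3 -c "
from h import *
avg(5)"
```

```text
20.575 F [-2.5434  0.9265 12.7413] T [0.241  0.6793 0.0019] X [ 0.4987 -0.2112  0.1141] [2.7759 1.4662 0.0022]
```

Request:
step_arm --deltas '[{"offset":[0,0,0],"roll":0.08},{"offset":[0,0,0],"roll":0.08},{"offset":[0,0,0],"roll":0.08},{"offset":[0,0,0],"roll":0.08},{"offset":[0,0,0],"roll":0.08},{"offset":[0,0,0],"roll":0}]'

```text
t: 21.32
tool_pos: [0.4984, -0.2112, 0.1141]
orientation: [3.013, 0.884, 0.002]
force: [-3.9, 0.8, 14.0]
opening: 0.0139
```

```bash
python3 -c "
from h import *
avg(4)
w=shot('wrist')
cv2.imwrite('pics/m.png',cv2.resize(w['pixels'][150:270,195:355],None,fx=5,fy=5,interpolation=2)[:,:,::-1])"
```

```text
21.525 F [-3.506   1.3128 13.7344] T [0.2641 0.9815 0.041 ] X [ 0.4984 -0.2112  0.1141] [3.0123 0.8856 0.0022]
```

View pics/m.png

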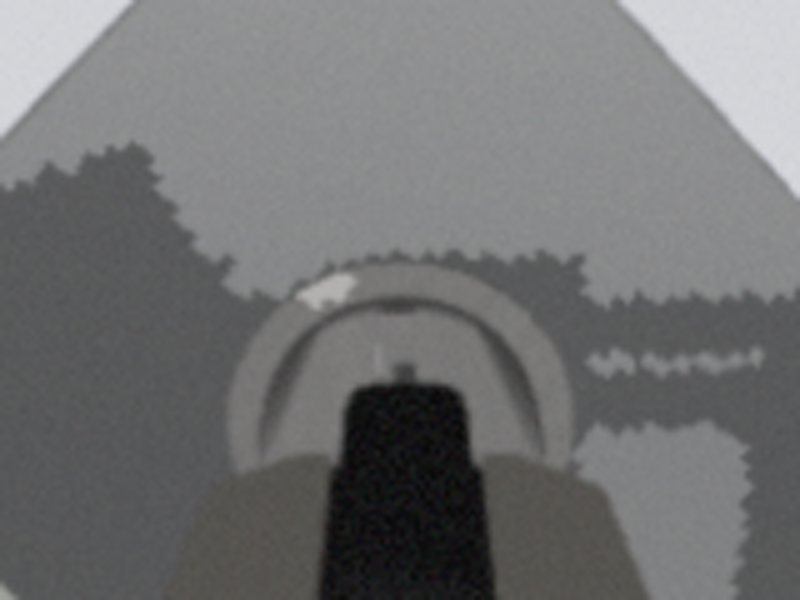

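The panel has turned in view while the head (notch, slot) stayed with the key, so the fastener is turning, at about 0.75 rad. I'll trim the side load and continue.

Request:
step_arm --deltas '[{"offset":[-0.02,-0.025,-0.01],"roll":0.07},{"offset":[0,0,0],"roll":0.08},{"offset":[0,0,0],"roll":0.08},{"offset":[0,0,0],"roll":0.08},{"offset":[0,0,0],"roll":0.08},{"offset":[0,0,0],"roll":0}]'

```text
t: 22.32
tool_pos: [0.4981, -0.2111, 0.1141]
orientation: [3.127, 0.283, 0.003]
force: [-2.4, 0.6, 13.8]
opening: 0.0135
```

```bash
python3 -c "
from h import *
avg(4)"
```

```text
22.525 F [-3.5295  1.1077 12.9156] T [0.2401 0.9235 0.029 ] X [ 0.4981 -0.2111  0.1141] [3.1271 0.2852 0.0027]
```

Request:
step_arm --deltas '[{"offset":[-0.025,-0.01,0],"roll":0.07},{"offset":[0,0,0],"roll":0.08},{"offset":[0,0,0],"roll":0.08},{"offset":[0,0,0],"roll":0.07},{"offset":[0,0,0],"roll":0.06},{"offset":[0,0,0],"roll":0}]'

```text
t: 23.28
tool_pos: [0.4979, -0.211, 0.1141]
orientation: [3.128, -0.281, 0.003]
force: [-4.3, 1.7, 14.0]
opening: 0.0135
```

```bash
python3 -c "
from h import *
avg(4)"
```

```text
23.475 F [-2.8213  1.5914 13.1267] T [0.3631 0.8734 0.0433] X [ 0.4979 -0.211   0.1141] [ 3.1282 -0.2793  0.0031]
```

Request:
step_arm --deltas '[{"offset":[0,0,-0.01],"roll":0.03},{"offset":[0,0,0],"roll":0.03},{"offset":[0,0,0],"roll":0}]'

```text
t: 23.85
tool_pos: [0.4979, -0.2109, 0.1142]
orientation: [3.118, -0.374, 0.003]
force: [-2.6, 1.1, 12.6]
opening: 0.0138
```

```bash
python3 -c "
from h import *
avg(5)"
```

```text
24.1 F [-2.9215  1.9544 12.0865] T [0.3971 0.8505 0.045 ] X [ 0.4979 -0.2109  0.1141] [ 3.1185 -0.3731  0.0031]
```

Request:
step_arm --deltas '[{"offset":[0,0,0],"roll":0.03},{"offset":[0,0,0],"roll":0}]'

```text
t: 24.35
tool_pos: [0.4979, -0.2109, 0.1142]
orientation: [3.113, -0.42, 0.003]
force: [-2.4, 2.1, 12.3]
opening: 0.0144
```

```bash
python3 -c "
from h import *
avg(5)"
```

```text
24.6 F [-2.4728  1.7511 12.8738] T [0.4231 0.7224 0.0398] X [ 0.498  -0.2109  0.1142] [ 3.1127 -0.4197  0.0033]
```

Request:
step_arm --deltas '[{"offset":[0,0,0],"roll":0.025},{"offset":[0,0,0],"roll":0}]'

```text
t: 24.85
tool_pos: [0.4981, -0.2108, 0.1142]
orientation: [3.107, -0.459, 0.004]
force: [-1.8, 3.4, 13.3]
opening: 0.0136
```

```bash
python3 -c "
from h import *
avg(6)"
```

```text
25.15 F [-2.3877  2.3722 12.4376] T [0.5297 0.6665 0.1008] X [ 0.498  -0.2108  0.1142] [ 3.1074 -0.4585  0.0036]
```

The torque stepped from 0.04 to 0.10 N m at 1.635 rad of tool turn, about 1.57 rad after slack, so this is the stop. Easing off.

Request:
step_arm --deltas '[{"offset":[0,0,-0.05],"roll":0},{"offset":[0,0,-0.05],"roll":0},{"offset":[0,0,-0.05],"roll":0},{"offset":[0,0,-0.05],"roll":0},{"offset":[0,0,-0.05],"roll":0},{"offset":[0,0,-0.05],"roll":0},{"offset":[0,0,-0.05],"roll":0},{"offset":[0,0,0],"roll":0}]'

```text
t: 26.15
tool_pos: [0.4978, -0.2106, 0.1163]
orientation: [3.108, -0.459, 0.003]
force: [2.8, 1.0, 3.9]
opening: 0.0138
```

```bash
python3 -c "
from h import *
avg(5)"
```

```text
26.4 F [4.1124 0.7831 4.5597] T [ 0.2176 -0.6919  0.0271] X [ 0.4978 -0.2106  0.1163] [ 3.1077 -0.4589  0.0023]
```

Request:
step_arm --deltas '[{"offset":[0.04,0,-0.03],"roll":0},{"offset":[0,0,-0.05],"roll":0},{"offset":[0,0,-0.05],"roll":0},{"offset":[0,0,-0.05],"roll":0},{"offset":[0,0,0],"roll":0},{"offset":[0,0,0],"roll":0}]'

```text
t: 27.15
tool_pos: [0.4974, -0.2105, 0.1172]
orientation: [-3.108, 0.459, 0.0]
force: [5.4, 1.4, 0.9]
opening: 0.0137
```

```bash
python3 -c "
from h import *
avg(5)"
```

```text
27.4 F [5.71   0.7736 1.0222] T [ 0.1357 -1.0367  0.0298] X [ 0.4974 -0.2105  0.1172] [-3.1077  0.4589  0.0003]
```

Request:
step_arm --deltas '[{"offset":[0.04,0,0],"roll":0},{"offset":[0.04,0,0],"roll":-0.02},{"offset":[0,0,0],"roll":-0.02},{"offset":[0,0,0],"roll":0}]'

```text
t: 27.9
tool_pos: [0.4976, -0.2107, 0.1172]
orientation: [-3.116, 0.396, 0.002]
force: [1.4, 1.3, 0.2]
opening: 0.0137
```

```bash
python3 -c "
from h import *
avg(5)"
```

```text
28.15 F [0.3486 1.5621 1.2465] T [ 0.3131  0.0819 -0.0095] X [ 0.4977 -0.2107  0.1173] [-3.1163  0.3968  0.0019]
```

Request:
step_arm --deltas '[{"offset":[0,0,-0.1],"roll":0},{"offset":[0,0,-0.2],"roll":0},{"offset":[0,0,-0.3],"roll":0},{"offset":[0,0,-0.8],"roll":0},{"offset":[0,0,-2],"roll":0},{"offset":[0,0,-2.5],"roll":0},{"offset":[-2,0,-1.5],"roll":0},{"offset":[-2,0,0],"roll":0},{"offset":[0,0,0],"roll":0},{"offset":[0,0,0],"roll":0}]'

```text
t: 29.4
tool_pos: [0.4601, -0.2011, 0.1925]
orientation: [3.116, -0.397, 0.002]
force: [0.4, 0.5, -0.5]
opening: 0.0137
```

```bash
python3 - <<'E'
from h import *
avg(1)
acc=0
for i in range(5):
    w=shot('wrist');acc=acc+w['pixels'].astype(np.float32)
w['pixels']=acc/5
c=np.array([.498,-.2110])
im=cv2.GaussianBlur(toolrect(w,.094,c,0,400).mean(2),(0,0),1.5)
# anisotropy: line-response versus angle: mean |d/dn| along segments at +-2.25mm from centre
best=[]
for dg in range(-90,90,2):
    v=0
    a=np.radians(dg)
    t=np.linspace(-88,88,177)
    r=0
    for dx in range(-8,9,4):
      for dy in range(-8,9,4):
        e=[]
        for off in(-18,18):
            f=lambda q:cv2.remap(im,(200+dx+t*np.cos(a)-q*np.sin(a)).astype(np.float32)[None],(200+dy+t*np.sin(a)+q*np.cos(a)).astype(np.float32)[None],1).mean()
            e.append(abs(2*f(off)-f(off-6)-f(off+6)))
        r=max(r,min(e))
    best.append((round(float(r),2),dg))
print(sorted(best)[::-1][:8])
for d in cams.pinpoint(w|{'pixels':w['pixels'].astype(np.uint8)},'slot')[:2]:print(d,atz(w,d['xy'],.094))
cv2.imwrite('pics/n.png',im)
E
```

```text
29.45 F [-0.5472  0.0986 -1.0804] T [ 0.0289  0.1406 -0.0405] X [ 0.4601 -0.201   0.1922] [ 3.1162 -0.3967  0.0013]
[(4.17, 10), (4.08, 12), (3.94, 8), (3.2, 14), (2.91, -22), (2.9, -20), (2.89, -8), (2.82, 6)]
{'xy': [272.7, 160.7], 'score': 0.67} [ 0.4976 -0.2072  0.094 ][ WARN:0@17.103] global loadsave.cpp:1063 imwrite_ Unsupported depth image for selected encoder is fallbacked to CV_8U.
```

The slot now runs at about −11° in the world, along the analyser's x, so it is locked. No lateral load remains. Returning the key: roll back, then travel.

Request:
step_arm --deltas '[{"offset":[0,0,0],"roll":-0.183},{"offset":[0,0,0],"roll":-0.183},{"offset":[0,0,0],"roll":-0.183},{"offset":[0,0,0],"roll":-0.183},{"offset":[0,0,0],"roll":-0.183},{"offset":[0,0,0],"roll":-0.183},{"offset":[0,0,0],"roll":-0.183},{"offset":[0,0,0],"roll":-0.183},{"offset":[0,0,0],"roll":-0.183},{"offset":[0,0,0],"roll":-0.183},{"offset":[0,0,0],"roll":0}]'

```text
t: 31.12
tool_pos: [0.4595, -0.2008, 0.1915]
orientation: [-2.216, -2.227, 0.0]
force: [0.8, -0.2, -1.9]
opening: 0.0135
```

Request:
step_arm --deltas '[{"offset":[3,0.6,0],"roll":0},{"offset":[5,0.8,0],"roll":0},{"offset":[6,0.8,0],"roll":0},{"offset":[6,0.8,0],"roll":0},{"offset":[6,0.8,0],"roll":0},{"offset":[5,0.8,0],"roll":0},{"offset":[4,0.8,0],"roll":0},{"offset":[3,0.66,0],"roll":0},{"offset":[0,0,0],"roll":0},{"offset":[0,0,0],"roll":0}]'

```text
t: 32.38
tool_pos: [0.5177, 0.179, 0.1914]
orientation: [-2.217, -2.226, 0.001]
force: [0.2, 0.3, -1.1]
opening: 0.0138
```

```bash
python3 -c "
from h import *
avg(4)"
```

```text
32.575 F [-0.3288 -0.0061 -0.8221] T [-0.055   0.0684  0.0044] X [0.5178 0.1786 0.1916] [2.217  2.2256 0.    ]
```

Request:
step_arm --deltas '[{"offset":[0,0.3,1],"roll":0},{"offset":[0,0,2.6],"roll":0},{"offset":[0,0,3],"roll":0},{"offset":[0,0,3],"roll":0},{"offset":[0,0,2],"roll":0},{"offset":[0,0,0],"roll":0},{"offset":[0,0,0],"roll":0}]'

```text
t: 33.45
tool_pos: [0.5216, 0.1797, 0.0767]
orientation: [2.214, 2.227, 0.002]
force: [-0.1, 0.6, -1.0]
opening: 0.0137
```

```bash
python3 -c "
from h import *
avg(4)"
```

```text
33.65 F [-0.1992  0.0873 -0.8076] T [-0.0569  0.0533 -0.003 ] X [0.5219 0.1798 0.0771] [2.2139 2.2273 0.0029]
```

Request:
step_arm --deltas '[{"offset":[0,0,0.4],"roll":0},{"offset":[0,0,0.2],"roll":0},{"offset":[0,0,0.2],"roll":0},{"offset":[0,0,0.2],"roll":0},{"offset":[0,0,0],"roll":0}]'

```text
t: 34.28
tool_pos: [0.5206, 0.1795, 0.0653]
orientation: [-2.215, -2.228, 0.001]
force: [-0.3, 0.5, -0.7]
opening: 0.014
```

The tip is 3 mm into the hole with no load. Continuing down.

Request:
step_arm --deltas '[{"offset":[0,0,0.3],"roll":0},{"offset":[0,0,0.3],"roll":0},{"offset":[0,0,0.3],"roll":0},{"offset":[0,0,0.3],"roll":0},{"offset":[0,0,0.2],"roll":0},{"offset":[0,0,0.1],"roll":0},{"offset":[0,0,0],"roll":0}]'

```text
t: 35.15
tool_pos: [0.5208, 0.1795, 0.0506]
orientation: [-2.215, -2.228, 0.0]
force: [-0.2, -0.2, -1.5]
opening: 0.0137
```

```bash
python3 -c "
from h import *
avg(4)"
```

```text
35.35 F [-0.0606 -0.3209 -0.4934] T [-0.0595  0.0562  0.0207] X [0.5209 0.1796 0.0508] [2.2147 2.228  0.0003]
```

Request:
step_arm --deltas '[{"offset":[0,0,0.1],"roll":0},{"offset":[0,0,0.1],"roll":0},{"offset":[0,0,0.05],"roll":0},{"offset":[0,0,0],"roll":0},{"offset":[0,0,0],"roll":0}]'

```text
t: 35.98
tool_pos: [0.5208, 0.1796, 0.0485]
orientation: [2.215, 2.228, 0.0]
force: [-2.5, -0.5, 5.9]
opening: 0.0137
```

```bash
python3 -c "
from h import *
avg(4)"
```

```text
36.175 F [-3.132  -1.1592  5.1024] T [-0.2272  0.6689 -0.0151] X [0.5209 0.1795 0.0485] [2.2147 2.2281 0.    ]
```

The key is home: same height (0.0485) and 5 N as when it was grasped. Releasing.

Request:
step_arm --deltas '[{"offset":[0,0,0],"roll":0},{"offset":[0,0,0],"roll":0},{"offset":[0,0,0],"roll":0},{"offset":[0,0,0],"roll":0},{"offset":[0,0,0],"roll":0}]' --fingers 5

```text
t: 36.8
tool_pos: [0.5209, 0.1795, 0.0481]
orientation: [2.215, 2.228, 0.0]
force: [0.3, -0.4, -0.5]
opening: 0.0496
```

Request:
step_arm --deltas '[{"offset":[0,0,-2],"roll":0},{"offset":[0,0,-3],"roll":0},{"offset":[0,0,-4],"roll":0},{"offset":[0,0,0],"roll":0},{"offset":[0,0,0],"roll":0}]'

```text
t: 37.42
tool_pos: [0.5206, 0.1795, 0.1377]
orientation: [-2.215, -2.228, 0.0]
force: [1.1, 0.3, -0.9]
opening: 0.05
```

```bash
python3 - <<'E'
from h import *
avg(1)
w=shot('wrist')
for z in(.09,.04):
    im=rect(w,.49,.12,480,z);d=(im.max(2)<60).astype(np.uint8)
    n,l,st,c=cv2.connectedComponentsWithStats(d)
    for i in range(1,n):
        if st[i,4]>2000: x,y,ww,hh=st[i,:4]*.00025;print(z,'yrange',.12+x,.12+x+ww,'xrange',.49+y,.49+y+hh)
a=shot('scene');t=shot('top')
for n in('slot','key_grip','key_place'):
  for p in(a,t): print(n,[(d['xy'],round(d['score'],2)) for d in cams.pinpoint(p,n)[:4]])
# slot line direction from top-camera crop
E
```

```text
37.475 F [ 1.1001 -0.2734 -0.3336] T [-0.0144  0.0348 -0.0321] X [0.5201 0.1794 0.137 ] [-2.2141 -2.2276  0.0023]
0.09 yrange 0.16425 0.20725000000000002 xrange 0.515 0.52775
0.09 yrange 0.12 0.16725 xrange 0.5535 0.57275
0.09 yrange 0.12 0.13924999999999998 xrange 0.59325 0.6100000000000001
0.04 yrange 0.14175 0.19499999999999998 xrange 0.5135 0.5295
0.04 yrange 0.12 0.1455 xrange 0.56125 0.5725
slot [([262.3, 165.6], 0.55)]
slot [([379.0, 228.0], 0.77)]
key_grip [([317.9, 266.4], 0.79), ([355.2, 253.4], 0.62), ([392.9, 254.7], 0.62), ([385.2, 264.1], 0.53)]
key_grip [([258.0, 160.1], 0.7), ([208.7, 283.0], 0.68), ([236.1, 226.8], 0.61), ([210.0, 299.8], 0.52)]
key_place [([356.8, 254.2], 0.87)]
key_place [([207.8, 247.3], 0.69)]
```

The key's outline matches the one before grasping within about 1 mm (top edge y 0.1643 against 0.1633, x range 0.515 to 0.528 in both). It stands upright and released, and the gripper is clear above. Handing in.

```bash
python3 -c "
from h import *
print(robot.close_job())"
```

```text
the job is handed in; nothing more can be done
None
```

I locked the filter hatch with the black key, stood the key back in its own hole and let go. I handed the job in at about 37 s; no verdict was reported.

**What I did:**
- **Seating:** A sideways nudge confirmed the blade was in the slot.
- **Pushing and turning:** I pushed in at about 12–14 N by the wrist reading, with up to about 4 N of side load. I turned clockwise until the torque stepped from 0.04 to 0.10 N m, at about 1.57 rad once slack is allowed for.
- **Easing off:** The fastener rose again as I eased off.

**Last checks:**
- **Lock:** From the wrist camera the slot now runs at about −11° in the world, against the analyser's x axis at about −13°, which is the locked position. The head being up is inferred from the push force dropping to about 1 N at first-contact height. I did not measure it in a picture.
- **Key:** Back in the hole, it reached the same height (0.0485 m) and force (5 N) as when I took it. After release, its outline from the wrist camera matched the one before grasping within about 1 mm.
- **Gripper and other objects:** The gripper was open and about 9 cm higher when I handed in. I saw no contact with anything else, but I did not separately re-measure the bystanders.

**Disagreements:**
- **Fastener height:** The first image estimate was about 0.089 m. Contact showed about 0.094 m, assuming the blade was on the slot's bottom.
- **Load limit:** The 22 N limit is on all contact forces added up, which I could only estimate from the wrist force and torque. My rough estimate was a peak near 22 N when the fastener met its stop.

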